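# Level the marking-out plate with the spirit level

### The arm

A 6-joint arm with a two-finger parallel gripper is mounted at the origin on a cart in front of the work surface, level with it; the furniture and walls round the work are solid. World frame = base frame: x ahead of the robot, y to its left, z up, the work surface at z = 0. Lengths are in m, angles in degrees, forces in N, time in s.
With the tool pointing down it reaches from about 0.4 to 0.825 m from the base axis. Payload 7 kg.
Tool frame: the origin (TCP) lies at the very end of the fingers, on their centre line; the grasp point (between the pads) lies 19 mm behind it; z points along the fingers, y is the line along which they close (so a half turn about z gives the same grasp; the last joint's range is limited). The gripper opens to 88 mm and grips with 3 to 60 N. Pads are 19 mm wide; open, the fingers measure 130 mm over their backs; the gripper's body (78 mm by 193 mm) begins 47 mm behind the grasp point.
Start: joints at [-60.785, 20.546, 0.682, 0, -70.136, -16.507], TCP at [0.148, -0.658, 0.227] pointing down, gripper open.
Joint ranges: [-176.03, 176.03], [-82.01, 121.73], [-58.28, 71.71], [-173.87, 95.51], [-174.79, -0.11], [-173.66, 173.66]. Speed limits (degrees/s): [136.94, 136.94, 172.46, 180, 180, 180].

### API

Orientations are given as [roll, pitch, yaw] about the fixed x, y, z axes, in that order (R = Rz(yaw) Ry(pitch) Rx(roll)).
In Python, from plant import get_state, imaging, r, finder gives the robot as it stands.
- The arm moves only by the shell command python3 -m handwheel 'ROWS' [FORCE]. ROWS is JSON, a list of rows, each a list of 5 numbers: the closure, from 0 (fully open) to 1 (shut), then the shift along the world's x, y, z in cm, then the turn about the world's z in degrees. A call has 1 to 8 rows; each row is the pose to reach, as a shift and turn from the pose commanded when the call began; what a row does not reach only later rows make up. A row lasts 1/8 s, in which the tool goes at most 62.5 mm and 10.7 degrees, less where a joint would pass 70% of its speed; a pose out of reach is approached as far as the arm can. A call with a gripper value outside its range is refused whole. The fingers move at their own pace and stop on an object; FORCE is the grip in N (left out, the last holds). Time passes only in rows, so rows that repeat a pose let the fingers close. It gives the time, the measured TCP pose, the force, the opening and the grip force at its end, in the units of the state.
- get_state(): the state, without advancing time (a new reading comes with each control period).
- imaging.capture(name): name is "scene" or "side" or "wrist"; returns (picture, depth): 400x640x3 uint8, red, green, blue; 400x640 float32, m along the optical axis (not along the pixel's ray), 0 where there is no reading.
- imaging.get_calibration(name): a dict with "fx", "fy", "cx", "cy" (pixels), "rvec" (rotation vector, rad) and "tvec" (3), from world to camera coordinates, as OpenCV has them; the wrist camera has in their place "hand_eye" (4x4, takes a point from camera to tool coordinates, whose origin is the TCP and whose axes are the flange's). Camera axes: x right, y down, z forward; pixel columns grow to the right and rows downward; lengths in m; the calibration is good to about 2 mm. A picture is of the moment at which its call begins: read the wrist's pose just before it. get_calibration takes no time and is no camera call.
- r.close_job(): hands the job in; it is judged then, once.
Trained networks look in the newest picture that a camera, given by its name, has taken for a name from the list of things; names that differ only in an ending like _2 or _b are one class to them, and where a whole thing is asked for, a point or a joint stands for the part that bears it (a point fixed in the world has none). Each returns a list of dicts, best first, with "p" (0 to 1); they miss things now and then, are a little off and sometimes report something else, mostly with a low value. They report only what shows in the picture. A call takes as long as a camera call.
- finder.cut_out(camera, query): "region" (400x640 bool, what is visible of it) and "pixel" ([column, row] in pixels, amid what is visible of it).
The state is a dict: "time_s": time; "joints": joint angles; "qd": joint speeds; "joint_torque": joint torques, N m; "tcp_pos": TCP position; "eef_rot": TCP orientation; "contact_force": force on the tool from outside, world axes, zero at the start; "moment": the same for the moment, N m; "gripper_width": finger opening in m; "gripper_force": force on a finger pad.
Only numpy, scipy, OpenCV 4.12 (cv2) and the standard library are available. Lean on these libraries where they do the work, as an engineer would, in place of code of your own. Each camera call takes 0.05 s, during which the arm holds its last target. There are 200 camera calls.

### The job

Lift the yellow spirit level up and off the two pegs of its rack and stand it on the green marking-out plate, lengthwise and vial up; then turn the black knob of the plate's screw foot until the bubble rests between the two black lines. To prove the plate stays level under load, push the level down onto the plate with a firm but gentle hand (about 10 N) and finish while still pressing it so, bubble between the lines; leave the other tools on the bench where they are.

Things in the scene. Friction and masses are not known exactly. Their poses are not given: they have to be found in the camera images.
- level: Yellow box-section spirit level, 260 mm long (its y axis), 26 thick (x), 60 high (z, up), 0.38 kg; origin at the centre of its underside. Sides solid over the middle 70 mm (grip there, 26 mm wide). Two slots through it along x, 38 to 86 mm either side of the middle, z = 14 to 46 mm: the rack's pegs pass through them. Hangs on the rack at the start, y axes parallel.
- vial (a point): Middle of the level's vial, which is let into the middle of its top, 80 mm long along y, this point 60 mm above the underside. A pale bubble 16 mm long floats in yellow-green fluid between two black lines 10.5 mm either side of the middle. The top beyond the vial (over 43 mm from the middle) is flat.
- bubble (a joint): Where the bubble's middle stands along the level's y axis, m: 0 = centred, ends at -0.025 and 0.025; between the lines within 0.0025 of 0. The bubble drifts to the higher end, 12 mm per 0.01 rad of slope, and takes about 2 s to come to rest.
- rack: Fixed wooden rack, 340 mm wide (y), front to -x; origin on the bench below the hung level's middle. The hung level's underside is at z = 128 mm, top at 188. Two uprights (inner faces y = +-44 mm, front x = +45 mm, 200 mm high) carry the pegs; between them nothing stands behind the level above z = 110 mm. Its foot (x = -40 to +85 mm, 28 mm high) holds a chisel and a pencil.
- pegs (a point): Midway between the two 8 mm steel pegs' axes, 170 mm above the bench, in the level's hanging plane. Pegs at y = +-62 mm in the rack's frame run level along x to x = -24 mm, then turn up, reaching x = -35 mm and z = 184 mm. To come off, the level must rise 11 to 23 mm, then move at least 55 mm to the rack's -x.
- plate: Small cast marking-out plate, green with a bare steel working face, 150 mm (x) by 300 mm (y); origin at the middle of that face, about 50 mm above the bench (up to 2 mm less when sloping), z up. Stands on two fixed feet at y = +130 mm and a screw foot at y = -215 mm, in a lug beyond its -y end; slopes along y by up to about 1 degree at the start.
- knob (a point): Centre of the black round knob (44 mm diameter, 28 mm high, vertical axis) on the screw foot, 116 mm above the bench; it does not rise or sink. Stiff (0.1 N m), stays where left. Clockwise from above raises the plate's -y end, 10 mm per full turn, moving the bubble of a level along the plate 5.5 mm per rad towards -y. Starts 1.3 to 3.2 rad from level; at least 1.3 rad more each way.
- tape_measure: Yellow tape measure, loose, 38 x 97 x 66 mm, origin under its centre. Leave it where it is.
- block_plane: Steel block plane, loose, 52 x 165 x 70 mm, origin under its centre. Leave it where it is.
- pliers: Red-handled pliers, loose, 70 x 175 x 18 mm, origin under their centre. Leave them where they are.

How it is judged (in metres and radians):
On the way, in this order (a step that is already met when the one before it is completed fails the run):
1. the level is off the pegs, held by the robot in front of the rack (x of level in the frame of rack below -0.055 m and contact force between level and rack below 0.1 N and contact force between the fingers and level above 1 N and height (world z) of level above 0.06 m), for 0.1 s.
2. the level stands lengthwise on the plate, which is not levelled yet (z of level in the frame of plate below 0.005 m and contact force between level and plate above 2 N and angle between the y axis of level and the y axis of plate, either way round below 0.2 rad and angle between level's own z axis and vertical below 0.05 rad and angle between plate's own z axis and vertical above 0.004 rad), for 0.3 s.
At the end, for the whole second after the job is handed in: Level upright, flat (3 mm) and at rest on the plate's face, middle within 65 mm across and 60 mm along, aligned within 0.2 rad; bubble within 2.5 mm of centre, plate within 0.005 rad of level; fingers pressing it: 8 to 40 N between level and plate, 3 to 4.5 N of that its weight (value of joint bubble between -0.0025 and 0.0025 m and angle between plate's own z axis and vertical below 0.005 rad and angle between the y axis of level and the y axis of plate, either way round below 0.2 rad and angle between level's own z axis and vertical below 0.02 rad and z of level in the frame of plate between -0.003 and 0.003 m and x of level in the frame of plate between -0.065 and 0.065 m and y of level in the frame of plate between -0.06 and 0.06 m and contact force between the fingers and level above 2 N and contact force between level and plate between 8 and 40 N and linear speed of level below 0.01 m/s); the arm keeps its last pose, push and grip.
It fails at once if the level is slammed or forced on the plate (over 80 N) (contact force between level and plate above 80 N).
It fails at once if the tape measure is shifted by more than 30 mm (distance of tape_measure from where it was at the start of the episode above 0.03 m).
It fails at once if the block plane is shifted by more than 30 mm (distance of block_plane from where it was at the start of the episode above 0.03 m).
It fails at once if the pliers are shifted by more than 30 mm (distance of pliers from where it was at the start of the episode above 0.03 m).
It also fails if it takes over 72 s, if anything falls off the work surface, if the arm or the gripper's body presses on something with over 40 N, if the wrist force passes 120 N, or if a joint passes its speed limit or range.

## Working session

There is one attempt and no reset: what is moved stays moved. The work goes in short steps, Python scripts to look and compute and a shell command to move; the robot and the scene stay as the last step left them, time stands still between calls to the robot, and variables do not carry over. Pictures are saved under pics/ and viewed, at most 10 in all, crops included, and the job is handed in when it is done.

```bash
ls; mkdir -p pics; cat > h.py <<'E'
import numpy as np, cv2
from scipy.spatial.transform import Rotation as R
from plant import get_state, imaging, r, finder
def pose():
    s=get_state(); T=np.eye(4); T[:3,3]=s["tcp_pos"]; T[:3,:3]=R.from_euler('xyz',s["eef_rot"],degrees=True).as_matrix(); return T
def cap(name):
    T=pose(); p,d=imaging.capture(name); c=imaging.get_calibration(name)
    if name=="wrist": M=T@np.array(c["hand_eye"])
    else:
        A=np.eye(4); A[:3,:3]=cv2.Rodrigues(np.array(c["rvec"],float))[0]; A[:3,3]=np.ravel(c["tvec"]); M=np.linalg.inv(A)
    v,u=np.mgrid[:400,:640]
    X=np.stack([(u-c["cx"])/c["fx"]*d,(v-c["cy"])/c["fy"]*d,d],-1)@M[:3,:3].T+M[:3,3]
    X[d==0]=np.nan
    return p,d,X
def save(p,f): cv2.imwrite("pics/"+f,p[:,:,::-1])
E
python3 - <<'E'
from h import *
print(get_state())
for n in ("scene","side"):
    p,d,X=cap(n); save(p,n+"0.png")
    for q in ("level","rack","plate","knob","tape_measure","block_plane","pliers"):
        for f in finder.cut_out(n,q)[:2]:
            m=f["region"]; P=X[m]; P=P[~np.isnan(P[:,0])]
            if len(P)<10: print(n,q,f["p"],"few");continue
            print(n,q,round(f["p"],2),f["pixel"],m.sum(),np.percentile(P,[2,50,98],axis=0).round(3).tolist())
E
```

```text
pics
{'time_s': 0.0, 'joints': array([-6.07859526e+01,  2.05905289e+01,  6.35045895e-01, -2.17594825e-02,
       -7.01358778e+01, -1.65077580e+01]), 'qd': array([-0.05658838, -0.04291301,  0.0877315 , -0.12468733, -0.01079521,
       -0.05212773]), 'joint_torque': array([ 1.82652529e-03, -5.82714450e+01,  2.93057764e+01,  6.99691281e+00,
        6.99841767e-03, -1.70477283e-04]), 'tcp_pos': array([ 0.14835733, -0.65799822,  0.22563742]), 'eef_rot': array([ 1.79906592e+02, -6.35014767e-03, -1.67301115e+02]), 'contact_force': array([-0.68452018, -0.51462293, -0.11125271]), 'moment': array([0.03544474, 0.03777337, 0.01778137]), 'gripper_force': 0.0, 'gripper_width': 0.08763194330077008}
scene level 0.62 [312.0, 179.7] 1212 [[0.663, -0.183, 0.13], [0.673, -0.053, 0.164], [0.697, 0.067, 0.189]]
scene rack 0.88 [305.2, 204.9] 3290 [[0.636, -0.216, 0.005], [0.726, -0.038, 0.032], [0.754, 0.104, 0.191]]
scene plate 0.62 [313.0, 241.3] 2274 [[0.386, -0.08, 0.021], [0.45, 0.049, 0.049], [0.541, 0.143, 0.052]]
scene plate 0.44 [437.8, 232.4] 283 [[0.366, -0.482, -0.001], [0.427, -0.402, 0.015],
[... 733 characters left out ...]
 [0.582, 0.413, 0.049], [0.634, 0.421, 0.068]]
side knob 0.45 [359.3, 165.0] 181 [[0.401, -0.239, 0.063], [0.421, -0.207, 0.124], [0.441, -0.195, 0.133]]
side knob 0.33 [266.8, 172.6] 967 [[0.665, -0.187, 0.129], [0.679, -0.019, 0.178], [0.704, 0.071, 0.191]]
side tape_measure 0.73 [272.0, 321.5] 1145 [[0.545, 0.318, 0.0], [0.583, 0.413, 0.048], [0.634, 0.421, 0.068]]
side block_plane 0.9 [357.7, 325.3] 1780 [[0.345, 0.299, 0.001], [0.406, 0.392, 0.026], [0.458, 0.437, 0.068]]
side block_plane 0.34 [358.5, 168.2] 215 [[0.401, -0.389, 0.017], [0.422, -0.21, 0.12], [0.442, -0.195, 0.133]]
side pliers 0.77 [352.4, 161.2] 212 [[0.366, -0.488, 0.0], [0.451, -0.401, 0.015], [0.494, -0.209, 0.122]]
```

```bash
python3 - <<'E'
from h import *
def ok(X,m): P=X[m]; return P[~np.isnan(P[:,0])]
L=[];PL=[]
for n in ("scene","side"):
    p,d,X=cap(n)
    m=finder.cut_out(n,"level")[0]["region"]; P=ok(X,m); t=P[(P[:,2]>0.184)&(P[:,2]<.2)]
    print(n,"level top",len(t),cv2.minAreaRect((t[:,:2]*1000).astype(np.float32)))
    f=P[(P[:,2]<0.18)]; k=np.polyfit(f[:,1],f[:,0],1); res=f[:,0]-np.polyval(k,f[:,1]); f=f[abs(res)<.005];k=np.polyfit(f[:,1],f[:,0],1)
    print(" front face x=",k, "yaw",np.degrees(-np.arctan(k[0])),"y range",np.percentile(P[:,1],[0.5,99.5]))
    m=finder.cut_out(n,"plate")[0]["region"]; P=ok(X,m); t=P[(P[:,2]>0.042)&(P[:,2]<.056)&(P[:,1]>-.25)]
    print(" plate",len(t),cv2.minAreaRect((t[:,:2]*1000).astype(np.float32)))
    A=np.c_[t[:,:2],np.ones(len(t))]; print(" plane",np.linalg.lstsq(A,t[:,2],rcond=None)[0])
    k=(X[...,2]>.095)&(X[...,2]<.16)&(abs(X[...,0]-.42)<.06)&(abs(X[...,1]+.21)<.08); P=X[k]
    print(" knob",len(P))
    t=P[P[:,2]>.126]
    if len(P): print(cv2.minEnclosingCircle((P[:,:2]*1000).astype(np.float32)),np.percentile(P,[2,50,98],axis=0).round(3).tolist()); 
    if len(t): print(" top",len(t),cv2.minEnclosingCircle((t[:,:2]*1000).astype(np.float32)),t[:,:2].mean(0))
a=cv2.imread("pics/scene0.png")[100:340,130:530];b=cv2.imread("pics/side0.png")[100:380,140:540]
cv2.imwrite("pics/both.png",np.vstack([cv2.resize(a,(500,300)),cv2.resize(b,(500,300))]))
E
```

```text
scene level top 261 ((682.2579345703125, -58.32786560058594), (255.6224822998047, 33.403175354003906), 86.61357116699219)
 front face x= [0.03663161 0.67566242] yaw -2.097898369852176 y range [-0.18691384  0.06969514]
 plate 1942 ((462.92193603515625, 22.460159301757812), (239.434326171875, 154.2266845703125), 80.06515502929688)
 plane [0.00770178 0.00394316 0.04540923]
 knob 0
side level top 0 ((0.0, 0.0), (0.0, 0.0), 0.0)
 front face x= [-0.67163882  0.15983412] yaw 33.886842072031094 y range [-0.49047325 -0.21525358]
 plate 3304 ((453.25689697265625, -41.595306396484375), (377.46673583984375, 151.287353515625), 79.67460632324219)
 plane [0.00161977 0.00527189 0.04870605]
 knob 170
((421.57623291015625, -217.2831268310547), 24.651790618896484) [[0.4, -0.238, 0.104], [0.421, -0.205, 0.126], [0.441, -0.195, 0.133]]
 top 88 ((421.9744567871094, -217.4153594970703), 24.482662200927734) [ 0.42152685 -0.2141371 ]
```

View pics/both.png

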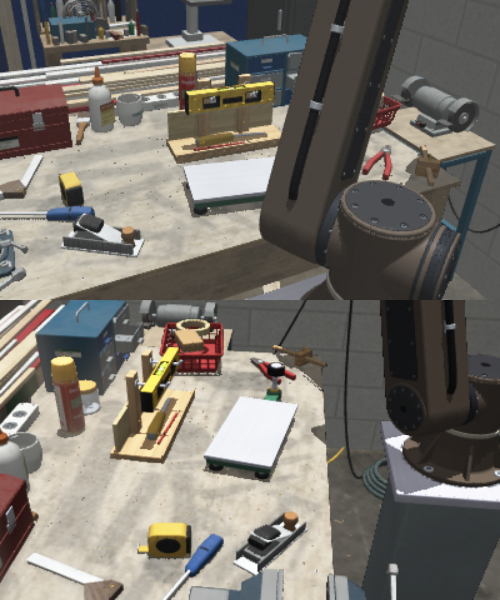

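The composite shows the scene view on top and the side view below. The level (about px 230,95 top, 158,378 bottom) hangs on the rack, with the white-faced plate in front of it. The black knob is at about 277,368 (bottom), beyond the plate's right end. The fits agree with the given sizes.

Plan: move above the level and refine with the wrist camera.

```bash
python3 -m handwheel '[[0,6,6,4,10,0],[0,0,0,0,0,0]]' 2>&1 | tail -2; python3 -m handwheel '[[0,5,5.5,3,9],[0,9,10,5,19],[0,13,15,7,28],[0,17,19,8,37],[0,21,24,8,37],[0,25,28,8,37],[0,27,30,8,37],[0,27,30,8,37]]'
python3 -m handwheel '[[0,4,4.5,0,9],[0,8,9,0,19],[0,12,13.5,0,28],[0,16,18,0,37],[0,20,22,0,37.5],[0,24,27,0,37.5],[0,26,30,0,37.5],[0,26,30,0,37.5]]'
python3 - <<'E'
from h import *
s=get_state();print(s["joints"],s["tcp_pos"],s["eef_rot"],s["contact_force"])
p,d,X=cap("wrist"); save(p,"w1.png")
for q in ("level","knob","plate"):
  for f in finder.cut_out("wrist",q)[:1]:
    P=X[f["region"]];P=P[~np.isnan(P[:,0])]
    print(q,f["p"],f["pixel"],np.percentile(P,[2,50,98],axis=0).round(3).tolist())
    if q=="level":
        t=P[(P[:,2]>.18)&(P[:,2]<.2)]; print(cv2.minAreaRect((t[:,:2]*1000).astype(np.float32)),np.median(t,axis=0))
p2,d,X=cap("scene");
for q in ("plate","level"):
    f=finder.cut_out("scene",q)[0];P=X[f["region"]];P=P[~np.isnan(P[:,0])]
    t=P[(P[:,2]>(.042 if q=="plate" else .184))&(P[:,2]<(.056 if q=="plate" else .2))]; print(q,f["p"],cv2.minAreaRect((t[:,:2]*1000).astype(np.float32)))
    A=np.c_[t[:,:2],np.ones(len(t))]; print(" plane",np.linalg.lstsq(A,t[:,2],rcond=None)[0])
k=(X[...,2]>.122)&(X[...,2]<.16)&(abs(X[...,0]-.42)<.06)&(abs(X[...,1]+.21)<.08); P=X[k]
if len(P): print("knob",len(P),cv2.minEnclosingCircle((P[:,:2]*1000).astype(np.float32)))
E
```

```text
$[0]: bad value
time_s: 2.1
tcp_pos: [0.4203, -0.3565, 0.3067]
eef_rot: [-180.0, 0.0, -130.1]
contact_force: [0.4, -0.6, -0.6]
gripper_width: 0.0878
gripper_force: 0.0
time_s: 3.1
tcp_pos: [0.6795, -0.0569, 0.3051]
eef_rot: [179.9, -0.0, -92.7]
contact_force: [-1.1, 0.7, 0.1]
gripper_width: 0.0873
gripper_force: 0.0
[ 1.15471480e+01  1.93092861e+01  8.95229341e+00 -1.01343829e-02
 -7.97408869e+01 -1.42192463e+01] [ 0.67946093 -0.05687476  0.30513822] [ 1.79902670e+02 -1.43786502e-02 -9.26738996e+01] [-1.06252716  0.7094909   0.09489665]
level 0.96 [313.0, 150.8] [[0.67, -0.186, 0.177], [0.685, -0.096, 0.188], [0.701, 0.056, 0.189]]
((686.3695678710938, -63.169586181640625), (252.79177856445312, 26.026569366455078), 86.9204330444336) [ 0.68499712 -0.10404133  0.18779802]
knob 0.69 [576.4, 12.9] [[0.408, -0.223, 0.055], [0.431, -0.21, 0.127], [0.446, -0.197, 0.132]]
plate 0.69 [498.9, 151.5] [[0.378, -0.219, 0.032], [0.453, -0.077, 0.049], [0.535, 0.052, 0.051]]
plate 0.97 ((470.12689208984375, 66.04873657226562), (152.912109375, 156.27426147460938), 77.64535522460938)
 plane [0.0081192  0.00370255 0.04530254]
level 0.83 ((685.9276733398438, 6.139011383056641), (123.53527069091797, 31.810529708862305), 88.76072692871094)
 plane [0.00599437 0.0096081  0.1827986 ]
```

View pics/w1.png

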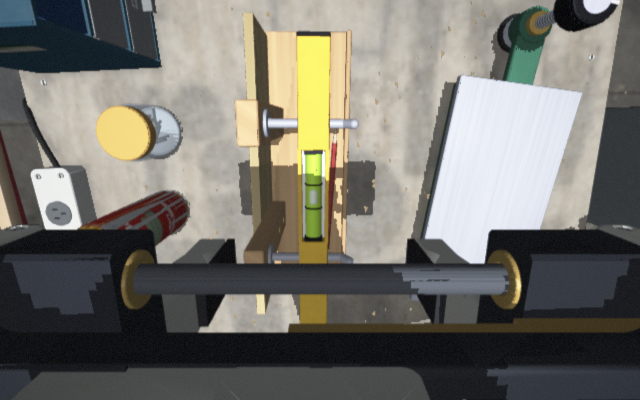

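The wrist view shows the level at column 313 (vial middle about 313,197), hanging on pegs at rows 124 and 257. The knob is at the top right (585,8) and the plate at right. Level centre is about (0.6866, -0.0585), yaw -3°.

Descend and grip.

```bash
python3 -m handwheel '[[0,0.7,-0.15,-3,-0.3],[0,0.7,-0.15,-7,-0.3],[0,0.7,-0.15,-11,-0.3],[0,0.7,-0.15,-14,-0.3],[0,0.7,-0.15,-15.9,-0.3],[0,0.7,-0.15,-15.9,-0.3]]'
python3 -m handwheel '[[1,0,0,0,0],[1,0,0,0,0],[1,0,0,0,0],[1,0,0,0,0],[1,0,0,0,0],[1,0,0,0,0]]' 40
```

```text
time_s: 4.2
tcp_pos: [0.6848, -0.0604, 0.1466]
eef_rot: [179.9, -0.0, -93.1]
contact_force: [0.5, 0.6, 0.1]
gripper_width: 0.0871
gripper_force: 0.0
time_s: 4.95
tcp_pos: [0.6854, -0.0599, 0.1475]
eef_rot: [180.0, -0.0, -93.1]
contact_force: [-0.4, -1.0, -1.1]
gripper_width: 0.0331
gripper_force: 0.0
```

```bash
python3 -m handwheel '[[1,0,0,0,0],[1,0,0,0,0],[1,0,0,0,0]]'
python3 -m handwheel '[[1,0,0,0.6,0],[1,0,0,1.2,0],[1,0,0,1.7,0],[1,0,0,1.7,0]]'
```

```text
time_s: 5.32
tcp_pos: [0.6855, -0.0599, 0.1475]
eef_rot: [180.0, 0.0, -93.1]
contact_force: [0.6, -0.8, -0.5]
gripper_width: 0.026
gripper_force: 40.0
time_s: 5.82
tcp_pos: [0.6857, -0.0599, 0.1652]
eef_rot: [-179.9, 0.0, -93.1]
contact_force: [-0.5, 0.9, -3.7]
gripper_width: 0.0258
gripper_force: 40.0
```

```bash
python3 -m handwheel '[[1,-1.5,0.08,0,0],[1,-3,0.16,0,0],[1,-5,0.26,0,0],[1,-7,0.37,0,0],[1,-9,0.47,0,0],[1,-9,0.47,0,0],[1,-9,0.47,0,0]]'
python3 - <<'E'
from h import *
s=get_state();print(s["tcp_pos"],s["eef_rot"],s["contact_force"],s["joints"])
p,d,X=cap("wrist");save(p,"w2.png")
f=finder.cut_out("wrist","level")[0];P=X[f["region"]];P=P[~np.isnan(P[:,0])]
zt=np.percentile(P[:,2],90);t=P[abs(P[:,2]-zt)<.006];print("level",f["p"],zt,cv2.minAreaRect((t[:,:2]*1000).astype(np.float32)),np.percentile(P[:,1],[1,99]),np.polyfit(t[:,1],t[:,2],1))
f=finder.cut_out("wrist","plate")[0];P=X[f["region"]];P=P[~np.isnan(P[:,0])]
t=P[(P[:,2]>.042)&(P[:,2]<.056)];print("plate",f["p"],cv2.minAreaRect((t[:,:2]*1000).astype(np.float32)))
k=(X[...,2]>.12)&(X[...,2]<.145)&(abs(X[...,0]-.42)<.06)&(abs(X[...,1]+.21)<.08); P=X[k]
if len(P): print("knob",len(P),cv2.minEnclosingCircle((P[:,:2]*1000).astype(np.float32)))
p,d,X=cap("side");save(p,"s2.png")
f=finder.cut_out("side","plate")[0];P=X[f["region"]];P=P[~np.isnan(P[:,0])]
t=P[(P[:,2]>.042)&(P[:,2]<.056)&(P[:,1]>-.13)];print("plate",f["p"],cv2.minAreaRect((t[:,:2]*1000).astype(np.float32)))
E
```

```text
time_s: 6.7
tcp_pos: [0.5954, -0.0552, 0.1651]
eef_rot: [-179.9, 0.0, -93.1]
contact_force: [-0.5, 0.3, -4.8]
gripper_width: 0.0255
gripper_force: 40.0
[ 0.59544074 -0.05519547  0.16506143] [-1.79940228e+02  9.92729345e-03 -9.30775293e+01] [-0.47358296  0.25244628 -4.79791913] [ 1.34166093e+01  1.59955742e+01 -1.43232623e+01  8.63752423e-03
 -5.96210328e+01 -1.64985080e+01]
level 0.89 0.20632715573369156 ((593.7105102539062, -99.52485656738281), (120.09322357177734, 26.181447982788086), 86.9457015991211) [-0.15839119 -0.04071426] [-0.02175012  0.20264622]
plate 0.68 ((450.7104187011719, -68.33541870117188), (271.6739807128906, 150.85330200195312), 79.89165496826172)
plate 0.6 ((460.6418151855469, 2.0443572998046875), (290.5293273925781, 150.37216186523438), 79.87876892089844)
```

View pics/w2.png

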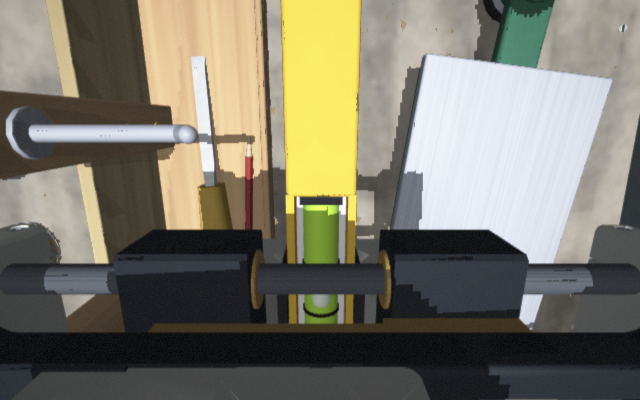

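The wrist view shows the level gripped and clear of the pegs (empty peg tip at 190,133), with the plate to the right at columns 400-610. Now I carry it over the plate.

```bash
python3 -m handwheel '[[1,-3,1,0,-2],[1,-7,3,0,-4],[1,-11,5,0,-7],[1,-13.25,6.7,-3,-7],[1,-13.25,6.7,-6,-7],[1,-13.25,6.7,-8,-7],[1,-13.25,6.7,-8.6,-7],[1,-13.25,6.7,-8.6,-7]]'
python3 -m handwheel '[[1,0,0,-0.3,0],[1,0,0,-0.5,0],[1,0,0,-0.6,0],[1,0,0,-0.6,0]]'
```

```text
time_s: 7.95
tcp_pos: [0.4633, 0.0117, 0.0787]
eef_rot: [180.0, -0.0, -100.1]
contact_force: [-0.4, 0.4, -3.4]
gripper_width: 0.0255
gripper_force: 40.0
time_s: 8.45
tcp_pos: [0.463, 0.0118, 0.0726]
eef_rot: [-180.0, 0.0, -100.1]
contact_force: [0.0, 0.3, -4.5]
gripper_width: 0.026
gripper_force: 40.0
```

```bash
python3 -m handwheel '[[1,0,0,-0.1,0],[1,0,0,-0.2,0],[1,0,0,-0.2,0]]';python3 -m handwheel '[[1,0,0,-0.1,0],[1,0,0,-0.1,0]]'; python3 -m handwheel '[[1,0,0,-0.05,0],[1,0,0,-0.05,0]]'
```

```text
time_s: 8.82
tcp_pos: [0.4629, 0.0118, 0.0705]
eef_rot: [180.0, -0.0, -100.1]
contact_force: [-0.1, 0.3, -4.7]
gripper_width: 0.0255
gripper_force: 40.0
time_s: 9.07
tcp_pos: [0.463, 0.0118, 0.0696]
eef_rot: [-180.0, 0.0, -100.1]
contact_force: [-1.0, -0.1, -3.3]
gripper_width: 0.0256
gripper_force: 40.0
time_s: 9.32
tcp_pos: [0.4631, 0.0117, 0.0693]
eef_rot: [-180.0, 0.0, -100.1]
contact_force: [-0.4, -1.2, -0.3]
gripper_width: 0.0256
gripper_force: 40.0
```

```bash
python3 -m handwheel '[[1,0,0,-0.05,0],[1,0,0,-0.05,0]]'; python3 -m handwheel '[[0.4,0,0,0,0],[0.4,0,0,0,0],[0.4,0,0,0,0],[0.4,0,0,0,0]]'
```

```text
time_s: 9.57
tcp_pos: [0.4631, 0.0116, 0.0688]
eef_rot: [-180.0, -0.0, -100.1]
contact_force: [-1.1, -4.0, 2.6]
gripper_width: 0.0258
gripper_force: 40.0
time_s: 10.07
tcp_pos: [0.463, 0.0118, 0.0685]
eef_rot: [180.0, 0.0, -100.1]
contact_force: [-0.2, -0.2, -0.5]
gripper_width: 0.0519
gripper_force: 0.0
```

```bash
python3 -m handwheel '[[0.4,0,0,4,0],[0.4,0,0,9,0],[0.4,0,2,14,0],[0.4,0,3,17,0],[0.4,0,3,17,0],[0.4,0,3,17,0]]'
cat > bub.py <<'E'
import sys; from h import *
s=get_state();print(s["time_s"],s["tcp_pos"],s["eef_rot"][2],s["joints"].round(1))
p,d,X=cap("wrist");save(p,sys.argv[1])
f=finder.cut_out("wrist","level")[0];m=f["region"];P=X[m];P=P[~np.isnan(P[:,0])]
t=P[P[:,2]>.1];print("level",f["p"],cv2.minAreaRect((t[:,:2]*1000).astype(np.float32)),np.percentile(t[:,2],[5,50,95]))
f=finder.cut_out("wrist","bubble")[:1]
for g in f: print("bubble",g["p"],g["pixel"],g["region"].sum())
k=(X[...,2]>.118)&(X[...,2]<.145)&(abs(X[...,0]-.42)<.07)&(abs(X[...,1]+.21)<.07); P=X[k]
if len(P): print("knob",len(P),cv2.minEnclosingCircle((P[:,:2]*1000).astype(np.float32)))
E
python3 bub.py w3.png
```

```text
time_s: 10.82
tcp_pos: [0.4625, 0.0417, 0.2379]
eef_rot: [180.0, -0.0, -100.1]
contact_force: [0.8, -0.1, 0.8]
gripper_width: 0.0526
gripper_force: 0.0
10.825 [0.46246651 0.04167552 0.2379428 ] -100.0920422791801 [ 29.5  -0.2 -23.6  -0.  -66.6 -39.6]
level 0.82 ((463.8923645019531, 12.439735412597656), (256.7458190917969, 26.25617790222168), 80.01094818115234) [0.10476206 0.10876664 0.11042141]
bubble 0.62 [316.0, 167.2] 120
```

View pics/w3.png

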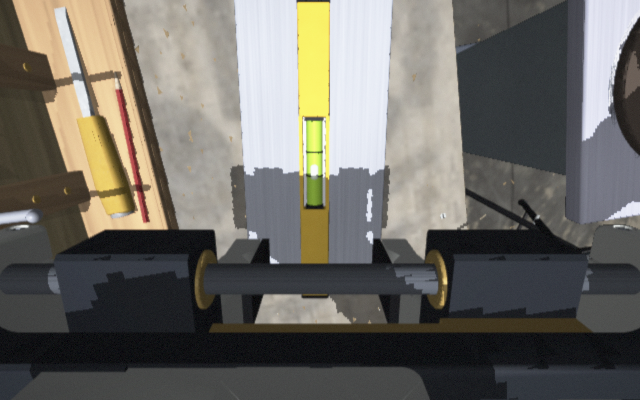

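```bash
python3 -m handwheel '[[0.4,0.5,3,-4,0],[0.4,0.6,4,-5.5,0],[0.4,0.6,4,-5.5,0],[0.4,0.6,4,-5.5,0],[0.4,0.6,4,-5.5,0],[0.4,0.6,4,-5.5,0],[0.4,0.6,4,-5.5,0],[0.4,0.6,4,-5.5,0]]'
python3 bub.py w4.png; python3 -c "
import cv2;a=cv2.imread('pics/w4.png')[60:260,250:390];cv2.imwrite('pics/w4c.png',cv2.resize(a,None,fx=3,fy=3,interpolation=cv2.INTER_CUBIC))"
```

```text
time_s: 11.98
tcp_pos: [0.469, 0.0817, 0.1837]
eef_rot: [-180.0, 0.0, -100.1]
contact_force: [0.7, 0.8, -0.5]
gripper_width: 0.0525
gripper_force: 0.0
11.975 [0.46896161 0.0816803  0.18370198] -100.09533771746854 [ 33.6   3.6 -27.2   0.  -59.2 -43.7]
level 0.7 ((467.0601501464844, 30.671619415283203), (179.17776489257812, 26.103282928466797), 79.95140838623047) [0.10394064 0.10901098 0.11053923]
bubble 0.48 [312.9, 122.0] 147
```

View pics/w4c.png

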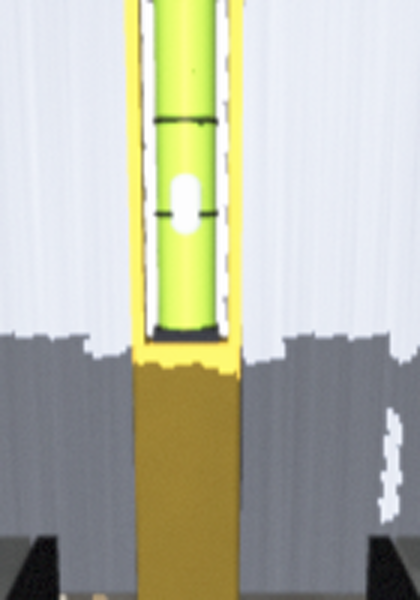

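The crop shows the lines at rows 120 and 213 and the bubble at row 204. That puts it about 8.5 mm towards +y, so the knob needs about 88° clockwise. Next I go to the knob and refine its position.

```bash
python3 -m handwheel '[[0,-1,-5,3,0],[0,-2,-10,5,0],[0,-3,-15,5,0],[0,-4,-19,5,0],[0,-4,-19,5,0],[0,-4,-19,5,0]]'
python3 bub.py w5.png; python3 - <<'E'
from h import *
p,d,X=cap("wrist")
for g in finder.cut_out("wrist","knob")[:2]:
    P=X[g["region"]];P=P[P[:,2]>.118]; print(g["p"],g["pixel"],len(P),cv2.minEnclosingCircle((P[:,:2]*1000).astype(np.float32)),np.nanmedian(P,axis=0))
E
```

```text
time_s: 12.88
tcp_pos: [0.4291, -0.1082, 0.2336]
eef_rot: [-180.0, 0.0, -100.1]
contact_force: [0.2, -0.3, 0.9]
gripper_width: 0.0872
gripper_force: 0.0
12.875 [ 0.42907103 -0.10822925  0.23359641] -100.13947011957495 [ 11.5  -2.4 -26.3  -0.  -66.  -21.7]
level 0.79 ((452.8333435058594, -49.983062744140625), (135.7736053466797, 25.950502395629883), 79.92510223388672) [0.10426391 0.10850476 0.10977376]
knob 3017 ((423.63128662109375, -218.6309814453125), 22.626914978027344)
0.86 [303.6, 59.4] 2958 ((423.8470153808594, -218.59129333496094), 22.539838790893555) [ 0.423327   -0.21802662  0.13017436]
```

View pics/w5.png

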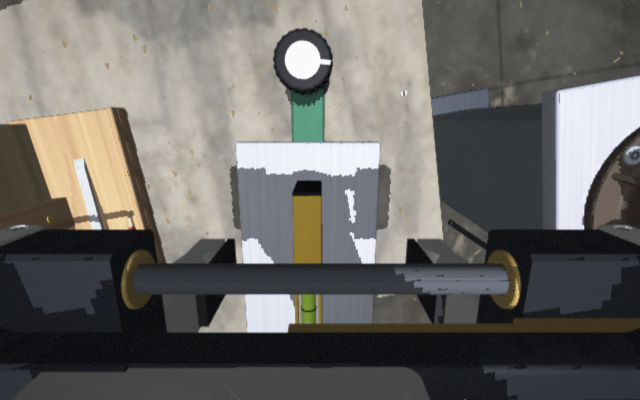

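The knob is centred at px (303,60), with a white mark at its right edge, which gives (0.4235, -0.2185), top at 0.130. I move over it and grip.

```bash
python3 -m handwheel '[[0,-0.3,-6,0,0],[0,-0.6,-11,0,0],[0,-0.6,-11,-5,0],[0,-0.6,-11,-10,0],[0,-0.6,-11,-12.6,0],[0,-0.6,-11,-12.6,0]]'
python3 -m handwheel '[[1,0,0,0,0],[1,0,0,0,0],[1,0,0,0,0],[1,0,0,0,0],[1,0,0,0,0],[1,0,0,0,0],[1,0,0,0,0]]' 40
```

```text
time_s: 13.88
tcp_pos: [0.4218, -0.2177, 0.1059]
eef_rot: [179.7, -0.0, -100.1]
contact_force: [0.2, -0.4, 0.0]
gripper_width: 0.088
gripper_force: 0.0
time_s: 14.75
tcp_pos: [0.4231, -0.2183, 0.1078]
eef_rot: [-180.0, -0.0, -100.1]
contact_force: [-0.6, 0.9, 4.5]
gripper_width: 0.0435
gripper_force: 40.0
```

```bash
python3 -m handwheel '[[1,0,0,0,-9],[1,0,0,0,-18],[1,0,0,0,-27],[1,0,0,0,-36],[1,0,0,0,-44],[1,0,0,0,-44]]'
python3 -m handwheel '[[1,0,0,0,-9],[1,0,0,0,-18],[1,0,0,0,-27],[1,0,0,0,-36],[1,0,0,0,-44],[1,0,0,0,-44]]'
python3 -m handwheel '[[0,0,0,0,0],[0,0,0,0,0],[0,0,0,0,0],[0,0,0,0,0],[0,0,0,6,0],[0,0,0,10,0],[0,0,0,11,0],[0,0,0,11,0]]'
```

```text
time_s: 15.5
tcp_pos: [0.4238, -0.2187, 0.1078]
eef_rot: [-179.9, 0.0, -144.0]
contact_force: [3.7, -4.2, 0.1]
gripper_width: 0.0436
gripper_force: 40.0
time_s: 16.25
tcp_pos: [0.424, -0.2194, 0.1078]
eef_rot: [-179.9, 0.1, 172.0]
contact_force: [3.5, -10.7, -3.9]
gripper_width: 0.0429
gripper_force: 40.0
time_s: 17.25
tcp_pos: [0.423, -0.2181, 0.2177]
eef_rot: [180.0, 0.1, 171.9]
contact_force: [0.0, -0.9, -0.7]
gripper_width: 0.0874
gripper_force: 0.0
```

```bash
python3 -m handwheel '[[0,1,5,0,10],[0,2,10,0,20],[0,3,15,0,30],[0,4,20,0,40],[0,4.6,25,0,50],[0,4.6,30,0,60],[0,4.6,30,-1,70],[0,4.6,30,-2,78]]'
python3 -m handwheel '[[0.4,0,0,-1.4,10],[0.4,0,0,-1.4,10],[0.4,0,0,-1.4,10],[0.4,0,0,-1.4,10],[0.4,0,0,-1.4,10]]'
cat > vial.py <<'E'
import sys; from h import *
p,d,X=cap("wrist"); save(p,sys.argv[1]); print(get_state()["time_s"],get_state()["tcp_pos"])
c=cv2.resize(p[60:260,250:390],None,fx=3,fy=3,interpolation=cv2.INTER_CUBIC); save(c,"c"+sys.argv[1])
h=cv2.cvtColor(c,cv2.COLOR_RGB2HSV); g=(h[...,1]>110)&(h[...,0]>32)&(h[...,0]<50)&(h[...,2]>120)
xs=np.where(g.sum(0)>60)[0]; a,b=xs.min(),xs.max(); print("vial cols",a,b)
w=b-a; v=h[...,2].astype(float); s=h[...,1].astype(float)
edge=np.r_[a+int(.12*w):a+int(.25*w),b-int(.25*w):b-int(.12*w)]
pr=v[:,edge].mean(1); r0=np.where(g[:,a:b].sum(1)>w*.4)[0]; lo,hi=r0.min(),r0.max()
dk=np.clip(np.median(pr[lo:hi])-20-pr,0,None); dk[:lo+8]=0;dk[hi-8:]=0
n,l,st,ce=cv2.connectedComponentsWithStats((dk>5).astype(np.uint8)[:,None]); print("lines",[round(x[1],1) for x in ce[1:]])
m=(s[:,a+w//4:b-w//4]<60)&(v[:,a+w//4:b-w//4]>150); m[:lo]=0;m[hi:]=0; y=np.where(m.sum(1)>3)[0]
print("vial rows",lo,hi,"bubble rows",y.min(),y.max(),(y.min()+y.max())/2)
E
python3 vial.py w6.png
```

```text
time_s: 18.25
tcp_pos: [0.468, 0.0823, 0.1954]
eef_rot: [179.9, -0.1, -109.7]
contact_force: [-0.1, -0.6, 0.3]
gripper_width: 0.0875
gripper_force: 0.0
time_s: 18.88
tcp_pos: [0.4691, 0.0818, 0.1839]
eef_rot: [-180.0, 0.0, -100.2]
contact_force: [-0.1, -0.7, -0.2]
gripper_width: 0.053
gripper_force: 0.0
18.925 [0.46907617 0.08177828 0.18384962]
vial cols 156 214
lines [np.float64(121.5), np.float64(215.5)]
vial rows 0 330 bubble rows 138 199 168.5
```

View pics/cw6.png

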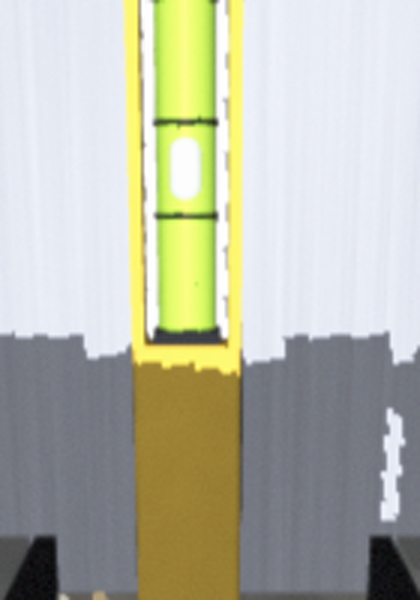

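The bubble is centred (row 168.5, with the lines at 121.5 and 215.5). Next I press with closed fingers 60 mm to the +y side of the middle, where the vial stays in the wrist view.

```bash
python3 -m handwheel '[[1,0.55,-1,0,0],[1,0.55,-1,0,0],[1,0.55,-1,-2,0],[1,0.55,-1,-4,0],[1,0.55,-1,-6,0],[1,0.55,-1,-6.8,0],[1,0.55,-1,-6.8,0],[1,0.55,-1,-6.8,0]]' 20
python3 -m handwheel '[[1,0,0,-0.2,0],[1,0,0,-0.3,0],[1,0,0,-0.3,0]]'
python3 -m handwheel '[[1,0,0,-0.1,0],[1,0,0,-0.1,0],[1,0,0,-0.1,0]]'
```

```text
time_s: 19.92
tcp_pos: [0.475, 0.0719, 0.1163]
eef_rot: [-179.9, 0.0, -100.1]
contact_force: [-0.2, 0.4, 0.2]
gripper_width: 0.0006
gripper_force: 0.0
time_s: 20.3
tcp_pos: [0.4744, 0.0718, 0.1126]
eef_rot: [-180.0, 0.0, -100.1]
contact_force: [-0.5, 0.1, 0.4]
gripper_width: 0.0006
gripper_force: 0.0
time_s: 20.68
tcp_pos: [0.4745, 0.0718, 0.1115]
eef_rot: [180.0, 0.0, -100.1]
contact_force: [-0.1, 0.5, 0.6]
gripper_width: 0.0003
gripper_force: 0.0
```

```bash
for i in 1; do python3 -m handwheel '[[1,0,0,-0.1,0],[1,0,0,-0.1,0],[1,0,0,-0.1,0]]'; done
python3 -m handwheel '[[1,0,0,-0.05,0],[1,0,0,-0.05,0],[1,0,0,-0.05,0]]'
```

```text
time_s: 21.05
tcp_pos: [0.4744, 0.0717, 0.1105]
eef_rot: [180.0, -0.0, -100.1]
contact_force: [0.3, -0.6, 0.9]
gripper_width: 0.0003
gripper_force: 0.0
time_s: 21.42
tcp_pos: [0.4746, 0.0717, 0.1103]
eef_rot: [-180.0, 0.0, -100.1]
contact_force: [-1.8, 0.2, 5.4]
gripper_width: 0.0005
gripper_force: 2.5
```

```bash
python3 -m handwheel '[[1,0,0,-0.04,0],[1,0,0,-0.04,0],[1,0,0,-0.04,0],[1,0,0,-0.04,0],[1,0,0,-0.04,0],[1,0,0,-0.04,0],[1,0,0,-0.04,0],[1,0,0,-0.04,0]]'
python3 -m handwheel '[[1,0,0,0,0],[1,0,0,0,0],[1,0,0,0,0],[1,0,0,0,0],[1,0,0,0,0],[1,0,0,0,0],[1,0,0,0,0],[1,0,0,0,0]]'
python3 - <<'E'
from h import *
p,d,X=cap("wrist"); save(cv2.resize(p[0:240,220:420],None,fx=2.5,fy=2.5,interpolation=cv2.INTER_CUBIC),"w7.png")
print([get_state()["contact_force"]])
E
```

```text
time_s: 22.42
tcp_pos: [0.4748, 0.0718, 0.1103]
eef_rot: [-180.0, 0.0, -100.1]
contact_force: [-2.7, -1.0, 9.6]
gripper_width: 0.0004
gripper_force: 4.5
time_s: 23.42
tcp_pos: [0.4747, 0.0717, 0.1103]
eef_rot: [-180.0, 0.0, -100.1]
contact_force: [-3.0, -0.8, 10.0]
gripper_width: 0.0004
gripper_force: 4.5
[array([-3.49894141,  0.33672913,  9.16209759])]
```

View pics/w7.png

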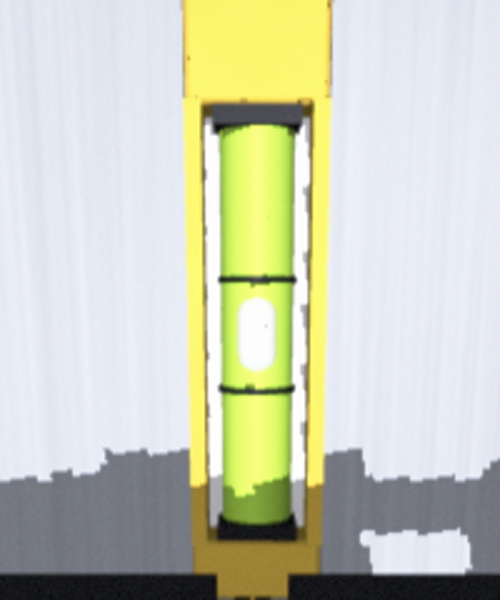

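The crop shows the bubble at row 334, midway between the lines at 280 and 388, with about 10 N applied. I take off some of the sideways load before handing in.

```bash
python3 -m handwheel '[[1,-0.02,0,0,0],[1,-0.02,0,0,0],[1,-0.02,0,0,0],[1,-0.02,0,0,0],[1,-0.02,0,0,0],[1,-0.02,0,0,0],[1,-0.02,0,0,0],[1,-0.02,0,0,0]]'
```

```text
time_s: 24.48
tcp_pos: [0.4746, 0.0718, 0.1103]
eef_rot: [-180.0, 0.0, -100.1]
contact_force: [-3.1, 0.2, 8.6]
gripper_width: 0.0009
gripper_force: 4.2
```

```bash
python3 -m handwheel '[[1,-0.03,0,-0.01,0],[1,-0.03,0,-0.01,0],[1,-0.03,0,-0.01,0],[1,-0.03,0,-0.01,0],[1,-0.03,0,-0.01,0],[1,-0.03,0,-0.01,0],[1,-0.03,0,-0.01,0],[1,-0.03,0,-0.01,0]]'
python3 - <<'E'
from h import *
F=[]
for i in range(4):
    p,d,X=cap("wrist"); F.append(get_state()["contact_force"])
print(np.mean(F,0))
c=p[0:200,310:334]; h=cv2.cvtColor(c,cv2.COLOR_RGB2HSV); w=(h[...,1]<60)&(h[...,2]>200); y=np.where(w[:,8:18].sum(1)>2)[0]; print(y.min(),y.max(),y.mean())
f=finder.cut_out("wrist","level")[0]["region"]; P=X[f]; P=P[(P[:,2]>.1)&(P[:,2]<.12)]; A=np.c_[P[:,:2],np.ones(len(P))]; print(np.linalg.lstsq(A,P[:,2],rcond=None)[0],cv2.minAreaRect((P[:,:2]*1000).astype(np.float32)))
E
```

```text
time_s: 25.48
tcp_pos: [0.4745, 0.0718, 0.1103]
eef_rot: [-179.9, 0.0, -100.1]
contact_force: [-2.2, 0.2, 8.4]
gripper_width: 0.0005
gripper_force: 4.2
[-2.03944763 -0.86417683  8.16550183]
119 147 133.0
[ 0.00239262 -0.0102      0.10720706] ((466.863037109375, 29.544414520263672), (147.73446655273438, 26.161685943603516), 79.96269989013672)
```

```bash
python3 -c "
from h import *
print(r.close_job())"
```

```text
the job is handed in; nothing more can be done
None
```

The level is standing on the levelled plate with the bubble centred between the lines, held under about 8 N of downward push (about 12 N on the plate with its weight), and the job is handed in; no verdict came back.

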